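# Load a flanged paste cartridge into the slotted plate of the dispensing stand

## Task

Take the paste cartridge with the wide flange out of the wooden rack and slide it upright into the slotted plate of the dispensing stand, flange in the groove under the cover plate, gently pushing it fully home until it touches the sprung stop hidden inside. Do not force it, leave it there standing free, and leave the plain tube and the other things on the bench alone.

Things in the scene. Friction and masses are not known exactly. Their poses are not given: they have to be found in the camera images.
- stand: dispensing stand, fixed: aluminium plates, grey frame, 139 x 84 mm, 72 mm high. Origin: on its underside, 59 mm behind its front edge, z up. The slot's mouth faces its -x; the cartridge slides in along its +x at y = 0. From x = -45 mm inward: slotted plate, top at z = 62 mm, slot 22.5 mm wide; on it a groove 6 mm high (z = 62 to 68) and 48 mm wide; on that the cover plate, top at z = 72 mm.
- mouth (a point): start of the straight part of the slot and groove, on the slide line at the flange's seated mid-height (stand x = -45, y = 0, z = 64 mm); axes as the stand. In front of it flared lips reach 13 mm farther out and up to z = 77 mm; they open the groove about 3 mm up and down and the slot about 5 mm to each side. The stand's base, 8 mm thick, reaches 14 mm in front of this point.
- home_near (a point): on the slide line (stand x = -18 mm, z = 64 mm): nearest place where it may touch home. A stop (two rubber shoes), its place not reported, lies hidden in the groove under the cover and meets the flange. It is sprung and damped: 4 N starts it, 7 N is its full 2 mm, then rigid. It returns the freed cartridge softly to where it first touched. More than 12 N on it, or 20 N on the stand, is too much.
- home_far (a point): point on the slide line (stand x = +34 mm, z = 64 mm): the farthest place where the cartridge's centre may be when it touches the stop. The cover's slot is 17 mm wide and ends at stand x = +42.5 mm.
- cartridge_mid (a point): centre of the flanged cartridge (loose, 50 to 100 g, upright in a rack socket), half-way up, at mid-thickness of its flange; z along its axis, up. Grey barrel 20 mm diameter from 46 to 2 mm below this point, flange 44 mm diameter and 4 mm thick, black stem 12 mm diameter from 2 to 46 mm above it, to be gripped (it can pivot between the pads). Seated, this point is at stand z = 64 mm.
- plain_tube_mid (a point): the same point of the plain tube in the other socket: alike, but with only a narrow 25 mm collar in place of the flange. It stays where it is.
- rack: fixed wooden block, 50 x 132 x 26 mm, origin at the centre of its underside; two round sockets 24 mm wide and 15 mm deep on its y axis at y = -36 and +36 mm hold the cartridge and the plain tube in either order.

How it is judged:
By the outcome, as a careful person would: the job done as asked, in the order asked, and still so for the second after the job is handed in, with the robot touching nothing.
It also fails if it takes over 67 s, if anything falls off the work surface, if the arm or the gripper's body presses on something with over 40 N, if the wrist force passes 120 N, or if a joint passes its speed limit or range.

## Robot

A 6-joint arm with a two-finger parallel gripper is mounted at the origin on a cart in front of the work surface, level with it; the furniture and walls round the work are solid. World frame = base frame: x ahead of the robot, y to its left, z up, the work surface at z = 0. Lengths are in mm, angles in rad, forces in N, time in s.
With the tool pointing down it reaches from about 275 to 875 mm from the base axis. Payload 12.5 kg.
Tool frame: the origin (TCP) lies at the very end of the fingers, on their centre line; the grasp point (between the pads) lies 19 mm behind it; z points along the fingers, x is the direction in which the jaws open and shut, and the axes are right-handed (so a half turn about z gives the same grasp; the last joint's range is limited). The gripper opens to 85 mm and grips with 20 to 120 N. Pads are 22 mm wide; open, the fingers measure 114 mm over their backs; the gripper's body (76 mm by 85 mm) begins 54 mm behind the grasp point. The pads swing forward as they close: fully open they stand 13 mm farther back than shut.
Start: joints at [1.147, 0.351, 1.652, -0, 1.139, -0.085], TCP at [182.764, 518.731, 231.29] pointing down, gripper open.
Joint ranges: [-2.75, 2.75], [-0.79, 2.1], [0.01, 2.65], [-1.57, 4.71], [0.07, 3.14], [-2.87, 2.87]. Speed limits (rad/s): [2.22, 2.22, 2.79, 3.14, 3.14, 3.14].

## Interface

Orientations are given as a unit quaternion [w, x, y, z].
In Python, from workcell import status, vision, ctrl gives the robot as it stands.
- The arm moves only by the tool jog_arm, never from a script. Its argument "steps" is a list of rows, each a list of 7 numbers: the turn, a rotation vector about the world's x, y, z in rad, then the shift along the world's x, y, z in mm, then the finger opening in mm, from 0 to 85.4. In form: [[ax, ay, az, tx, ty, tz, hand], ...]. A call has 1 to 8 rows; each row shifts and turns the commanded pose from where the row before left it; what a row does not reach is not made up. A row lasts 1/10 s, in which the tool goes at most 50 mm and 8.59 degrees, less where a joint would pass 70% of its speed; a pose out of reach is approached as far as the arm can. A call with a gripper value outside its range is refused whole. The fingers move at their own pace and stop on an object; "squeeze" is the grip in N (left out, the last holds). Time passes only in rows, so rows that do not move let the fingers close. It gives the time, the measured TCP pose, the force and the opening at its end, in the units of the state.
- status.state(): the state, without advancing time (a new reading comes with each control period).
- vision.grab_frame(name): name is "scene" or "top" or "wrist"; returns a dict with "color" (384x512x3 uint8, red, green, blue), "z_map" (384x512 float32, mm along the optical axis (not along the pixel's ray), 0 where there is no reading), "fovy" (degrees; the focal length in pixels is half the picture's height over the tangent of half this angle, whatever the lens; pixels are square), "cx", "cy" (the principal point, pixels), "cam_to_world" (4x4, takes a point from camera to world coordinates); the wrist camera has in their place "T_tool_cam" (4x4, takes a point from camera to tool coordinates, whose origin is the TCP and whose axes are the tool frame's). Camera axes: x right, y up, looking along -z (the intrinsics and any distortion apply to the point x, -y, -z); pixel columns grow to the right and rows downward; lengths in mm; the calibration is good to about 2 mm. A picture is of the moment at which its call begins: read the wrist's pose just before it.
- ctrl.close_job(): hands the job in, once; it reports no verdict.
The state is a dict: "time_s": time; "qpos": joint angles; "qvel": joint speeds; "tau": joint torques, N m; "tool_pos": TCP position; "eef_rot": TCP orientation; "contact_force": force on the tool from outside, world axes, zero at the start; "torque": the same for the moment, N m; "grip_width": finger opening in mm.
Only numpy, scipy, OpenCV 4.12 (cv2) and the standard library are available. Lean on these libraries where they do the work, as an engineer would, in place of code of your own. Each camera call takes 0.05 s, during which the arm holds its last target. There are 200 camera calls.

## Working session

There is one attempt and no reset: what is moved stays moved. The work goes in short steps, Python scripts to look and compute and a tool call to move; the robot and the scene stay as the last step left them, time stands still between calls to the robot, and variables do not carry over. Pictures are saved under pics/ and viewed, on a budget of 10 in all, crops included, one or two more only if the job needs it, and the job is handed in when it is done.

Besides the shell and the picture viewer there is one more tool, called after "Request:" as name(argument=value, ...) on one line, values as JSON. jog_arm: Moves the arm, as the interface text tells. Its arguments: {"type":"object","properties":{"steps":{"type":"array","items":{"type":"array","items":{"type":"number"}}},"squeeze":{"type":"number"}},"required":["steps"]}

```bash
mkdir -p pics && cat > h.py <<'E'
import numpy as np, cv2
from workcell import status, vision, ctrl
from scipy.spatial.transform import Rotation as R
def grab(n):
    s=status.state(); f=vision.grab_frame(n)
    if n=="wrist":
        T=np.eye(4); q=s["eef_rot"]; T[:3,:3]=R.from_quat([q[1],q[2],q[3],q[0]]).as_matrix(); T[:3,3]=s["tool_pos"]
        M=T@np.array(f["T_tool_cam"])
    else: M=np.array(f["cam_to_world"])
    f["M"]=M; return f
def cloud(f):
    z=f["z_map"]; h,w=z.shape; F=h/2/np.tan(np.radians(f["fovy"])/2)
    u,v=np.meshgrid(np.arange(w),np.arange(h))
    P=np.stack([(u-f["cx"])/F*z,-(v-f["cy"])/F*z,-z],-1)
    W=P@f["M"][:3,:3].T+f["M"][:3,3]; W[z<=0]=np.nan
    return W
E
python3 - <<'E'
from h import *
print(status.state())
ims=[]
for n in("top","scene"):
    f=grab(n); W=cloud(f); np.savez("d_"+n,W=W,c=f["color"])
    print(n,[k for k in f],f["fovy"],f["cx"],f["cy"],f["M"].round(3).tolist(), {k:f[k] for k in f if 'dist' in k or 'lens' in k})
    ims.append(f["color"][:,:,::-1])
cv2.imwrite("pics/a.png",cv2.resize(ims[0],(768,576))); cv2.imwrite("pics/b.png",cv2.resize(ims[1],(768,576)))
E
```

```text
{'time_s': 0.0, 'qpos': array([ 1.14739259e+00,  3.51216753e-01,  1.65240488e+00,  2.36480698e-05,
        1.13905814e+00, -8.46216426e-02]), 'qvel': array([ 0.00190632, -0.00040497,  0.00035609,  0.00052582, -0.00066005,
        0.00080688]), 'tau': array([-1.65025172e-04, -5.06099975e+01, -2.91403931e+01, -1.42994299e-04,
        4.53749788e-03, -1.13199033e-05]), 'tool_pos': array([182.64042926, 518.4614764 , 230.77638321]), 'eef_rot': array([ 2.66180316e-04,  8.16194709e-01,  5.77776688e-01, -4.74044957e-04]), 'contact_force': array([-0.00278067, -0.11277223,  0.09276011]), 'torque': array([ 0.04236498,  0.00914144, -0.02665267]), 'grip_width': 85.1458621117119}
top ['color', 'z_map', 'fovy', 'cx', 'cy', 'cam_to_world', 'M'] 48.62993169345047 254.412622143104 195.7912982342197 [[0.015, 0.982, -0.188, 376.313], [-0.999, 0.02, 0.025, -43.072], [0.028, 0.188, 0.982, 892.21], [0.0, 0.0, 0.0, 1.0]] {}
scene ['color', 'z_map', 'fovy', 'cx', 'cy', 'cam_to_world', 'M'] 48.89826064812021 259.65361309343643 190.4099635536664 [[0.758, 0.399, -0.516, 60.886], [-0.652, 0.44, -0.617, -603.137], [-0.019, 0.804, 0.594, 631.433], [0.0, 0.0, 0.0, 1.0]] {}
```

View pics/a.png

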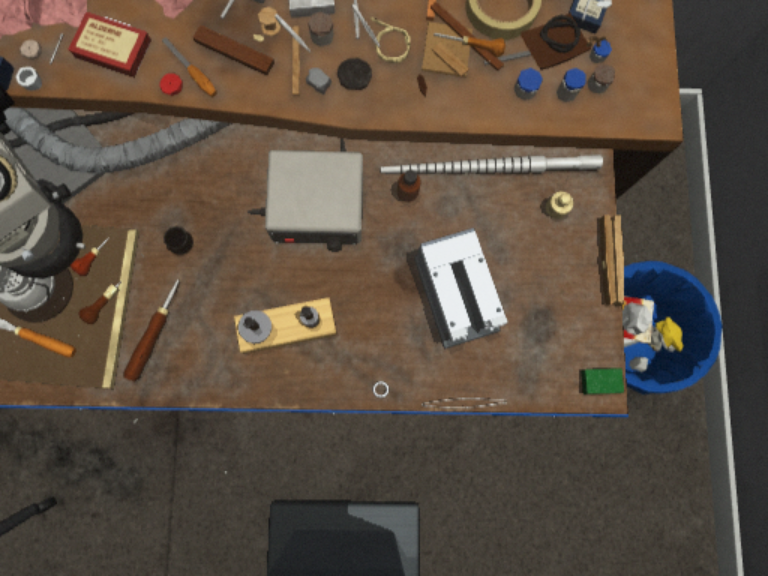

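View pics/b.png

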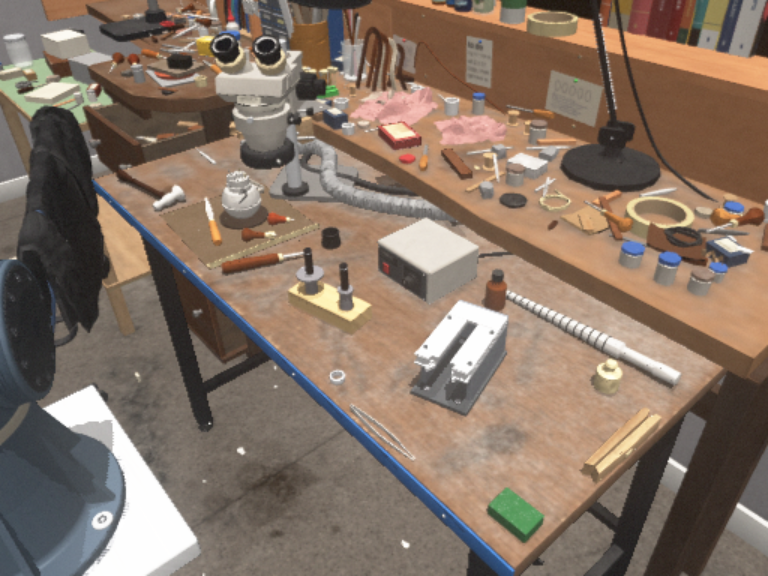

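The top view shows the rack at about (285,325) with the flanged cartridge in its left socket at (257,325). The stand is at about (463,287), with its mouth apparently at the lower end, towards the robot. The scene view shows the flared lips at the near end, around (440,380).

```bash
cat > m.py <<'E'
from h import *
for n in("top","scene"):
    d=np.load(f"d_{n}.npz"); W=d["W"]; c=d["c"].astype(int)
    X,Y,Z=W[...,0],W[...,1],W[...,2]
    t=(X>250)&(X<480)&(Y>-350)&(Y<150)&(abs(Z)<8); print(n,"table z",np.median(Z[t]))
    A=np.c_[X[t],Y[t],np.ones(t.sum())]; print(np.linalg.lstsq(A,Z[t],rcond=None)[0])
    # region around stand / rack
    s={"top":(slice(145,240),slice(270,345)),"scene":(slice(195,280),slice(270,345))}[n]
    S=W[s].reshape(-1,3); S=S[np.isfinite(S[:,0])]
    print("stand hist",np.histogram(S[:,2],bins=np.arange(-6,90,4)))
    p=S[(S[:,2]>68)&(S[:,2]<76)]
    print("cover",len(p),cv2.minAreaRect(p[:,:2].astype(np.float32)))
    p=S[(S[:,2]>5)]; print("all",cv2.minAreaRect(p[:,:2].astype(np.float32)))
    p=S[(S[:,2]>76)]; print("lips",len(p),p.mean(0) if len(p) else 0)
    s={"top":(slice(190,240),slice(150,230)),"scene":(slice(160,225),slice(185,255))}[n]
    S=W[s].reshape(-1,3); S=S[np.isfinite(S[:,0])]
    p=S[(S[:,2]>22)&(S[:,2]<29)]; print("rack",len(p),p[:,2].mean(),cv2.minAreaRect(p[:,:2].astype(np.float32)))
    p=S[(S[:,2]>53)&(S[:,2]<63)]; print("flange",len(p),np.median(p,0),p.min(0),p.max(0))
    p=S[(S[:,2]>96)]; print("stems",p.round(1).tolist()[:60])
E
python3 m.py
python3 - <<'E'
from h import *
d=np.load("d_top.npz")["c"]
cv2.imwrite("pics/c.png",np.hstack([cv2.resize(d[145:240,145:240,::-1],(396,396),interpolation=2),cv2.resize(d[145:240,265:360,::-1],(396,396),interpolation=2)]))
E
```

```text
top table z 0.5746079420746923
[ 4.20512226e-03 -1.08939561e-03 -1.32839483e+00]
stand hist (array([ 141, 3007,  833,  547,  139,   17,   21,   17,   16,   20,   17,
         15,   16,   22,   23,   30,   41,   32,   96, 1615,  419,    2,
          0]), array([-6, -2,  2,  6, 10, 14, 18, 22, 26, 30, 34, 38, 42, 46, 50, 54, 58,
       62, 66, 70, 74, 78, 82, 86]))
cover 2075 ((551.6226196289062, -170.9480438232422), (135.8557586669922, 76.92451477050781), 18.520532608032227)
all ((565.0259399414062, -172.37368774414062), (193.53680419921875, 143.21287536621094), 4.6026835441589355)
lips 39 [ 517.8530244  -180.07719197   76.77199658]
rack 1011 26.225740960872017 ((497.82171630859375, 66.9497299194336), (50.87720489501953, 131.96490478515625), 12.65275764465332)
flange 396 [492.38060668  95.82844111  59.28320527] [468.46283562  20.94039378  55.64335533] [517.74791952 122.58313852  62.95126436]
stems [[510.0, 35.2, 101.2], [509.6, 33.1, 103.9], [509.3, 31.0, 105.7], [509.8, 29.4, 103.3], [507.7, 36.8, 103.4], [507.8, 34.9, 103.2], [507.7, 33.0, 103.9], [508.0, 31.3, 102.4], [507.9, 29.3,
[... 2579 characters left out ...]
7, 98.5], [486.9, 95.6, 98.9], [482.5, 97.5, 97.2], [505.5, 40.2, 101.7], [505.7, 36.7, 103.4], [507.9, 36.0, 102.7], [499.9, 36.3, 103.6], [501.3, 34.6, 103.8], [501.7, 31.2, 105.3], [505.8, 33.2, 102.4], [506.7, 30.8, 103.2], [497.3, 33.0, 103.8], [499.7, 32.4, 103.0], [502.1, 32.1, 102.0], [503.2, 29.8, 102.7], [504.6, 28.0, 102.9], [508.5, 29.7, 100.3], [499.4, 36.2, 98.4], [500.4, 33.8, 99.2], [499.7, 29.0, 102.0], [501.6, 27.9, 101.7], [502.3, 25.1, 102.8], [506.5, 27.1, 99.9], [496.9, 33.0, 98.6], [496.8, 29.0, 100.7], [499.6, 29.1, 99.3], [499.1, 24.6, 101.9], [502.9, 26.1, 99.4], [506.9, 28.0, 96.4], [496.2, 28.4, 98.6], [497.8, 26.8, 98.7], [501.0, 27.5, 96.8], [503.1, 26.7, 96.3]]
```

View pics/c.png

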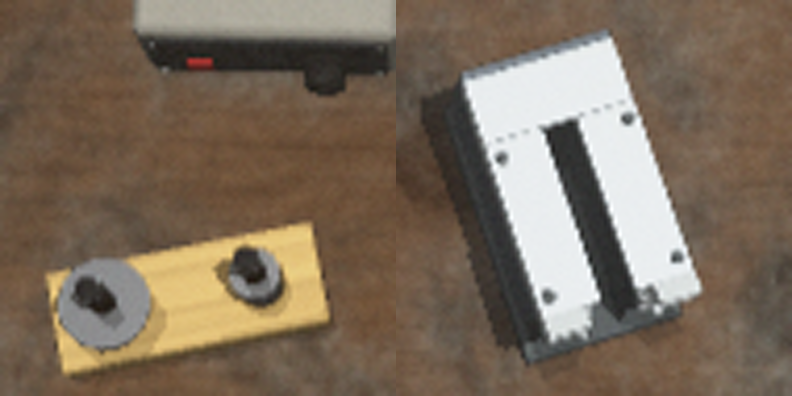

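Both cameras agree: the flanged stem is at about (488,101) and the stand's yaw is about 18.4°, with its mouth towards −x. I'll hover over the rack, then the stand, and refine both with the wrist camera.

Request:
jog_arm(steps=[[0, 0, -0.13, 26, -38, 0, 85], [0, 0, -0.13, 26, -38, 0, 85], [0, 0, -0.13, 26, -38, 0, 85], [0, 0, -0.13, 26, -38, 0, 85], [0, 0, -0.13, 26, -38, 0, 85], [0, 0, -0.13, 26, -38, 0, 85], [0, 0, -0.13, 26, -38, 0, 85], [0, 0, 0, 26, -38, 0, 85]])

```text
time_s: 0.9
tool_pos: [391.4, 213.0, 231.3]
eef_rot: [-0.0, 0.987, 0.158, -0.0]
contact_force: [0.3, 0.0, 0.5]
grip_width: 85.0
```

Request:
jog_arm(steps=[[0, 0, 0, 26, -38, 0, 85], [0, 0, 0, 26, -38, 0, 85], [0, 0, 0, 25, -38, 0, 85], [0, 0, 0, 0, 0, 0, 85], [0, 0, 0, 0, 0, 0, 85]])

```text
time_s: 1.4
tool_pos: [467.7, 100.1, 230.9]
eef_rot: [-0.0, 0.987, 0.159, -0.0]
contact_force: [-0.6, 0.6, -0.2]
grip_width: 85.0
```

```bash
python3 - <<'E'
from h import *
s=status.state(); print(s)
f=grab("wrist"); print(f["fovy"],f["cx"],f["cy"],np.array(f["T_tool_cam"]).round(3).tolist())
np.savez("d_w1",W=cloud(f),c=f["color"],M=f["M"]); cv2.imwrite("pics/w1.png",f["color"][:,:,::-1])
E
```

```text
{'time_s': 1.4, 'qpos': array([ 1.13409962e-01,  2.21042103e-01,  1.83001555e+00,  2.20596692e-04,
        1.09153810e+00, -2.06609698e-01]), 'qvel': array([ 0.04086825, -0.01379585,  0.01515097,  0.00039374, -0.00117429,
        0.00756998]), 'tau': array([ -2.17294961, -41.42120361, -29.01233912,  -0.10685866,
        -0.05554081,  -0.16534429]), 'tool_pos': array([467.71653961, 100.12514002, 230.87970909]), 'eef_rot': array([-1.21103831e-04,  9.87233698e-01,  1.59277630e-01, -4.96448410e-04]), 'contact_force': array([-0.59692824,  0.60742929, -0.1743169 ]), 'torque': array([-0.05463733,  0.01062718,  0.045272  ]), 'grip_width': 84.95734500930168}
68.82899168016985 256.3177373602873 191.78167319863434 [[1.0, -0.0, 0.001, -0.69], [0.0, -0.96, -0.28, -71.002], [0.001, 0.28, -0.96, -142.393], [0.0, 0.0, 0.0, 1.0]]
```

View pics/w1.png

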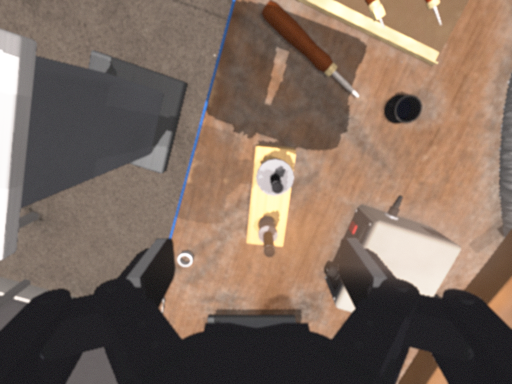

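The wrist view shows the flanged cartridge at (277,177) and the plain tube at (268,228) in the rack. Next I'll look at the stand.

Request:
jog_arm(steps=[[0, 0, 0, 4, -42, 0, 85], [0, 0, 0, 4, -42, 0, 85], [0, 0, 0, 4, -42, 0, 85], [0, 0, 0, 4, -42, 0, 85], [0, 0, 0, 4, -42, 0, 85], [0, 0, 0, 4, -42, 0, 85], [0, 0, 0, 0, 0, 0, 85], [0, 0, 0, 0, 0, 0, 85]])

```text
time_s: 2.25
tool_pos: [491.6, -150.5, 231.1]
eef_rot: [-0.0, 0.987, 0.16, -0.0]
contact_force: [-0.7, 0.1, -0.6]
grip_width: 85.0
```

```bash
cat > m2.py <<'E'
from h import *
d=np.load("d_w1.npz"); W=d["W"].reshape(-1,3)
near=lambda x,y,r:W[np.hypot(W[:,0]-x,W[:,1]-y)<r]
for x,y in((488,101),(504,31)):
    S=near(x,y,30)
    p=S[(S[:,2]>99)&(S[:,2]<110)]; print("stem top",len(p),p.mean(0).round(1),p.min(0).round(1),p.max(0).round(1))
    p=S[(S[:,2]>55)&(S[:,2]<63)]; print("flange",len(p),cv2.minEnclosingCircle(p[:,:2].astype(np.float32)),np.median(p[:,2]))
S=near(497,67,90); p=S[(S[:,2]>22)&(S[:,2]<30)]; print("rack",cv2.minAreaRect(p[:,:2].astype(np.float32)),p[:,2].mean())
f=grab("wrist"); Wi=cloud(f); np.savez("d_w2",W=Wi,c=f["color"],M=f["M"])
W=Wi.reshape(-1,3)
S=near(550,-170,110); p=S[(S[:,2]>68)&(S[:,2]<79)]; print("cover",len(p),np.median(p[:,2]),cv2.minAreaRect(p[:,:2].astype(np.float32)))
im=f["color"][:,:,::-1]; cv2.imwrite("pics/w2.png",im)
E
python3 m2.py
```

```text
stem top 114 [487.7 103.4 102.4] [482.1  97.   99. ] [493.5 108.7 104.2]
flange 893 ((488.0919189453125, 103.06462097167969), 22.0262451171875) 58.567302506521514
stem top 97 [503.2  33.3 102.1] [497.3  27.1  99.1] [509.2  38.6 103.9]
flange 201 ((503.40997314453125, 32.90591049194336), 12.439947128295898) 58.446188322362275
rack ((495.80548095703125, 67.765869140625), (50.051395416259766, 132.20669555664062), 12.550189018249512) 25.517335395163897
cover 6198 71.53997829240404 ((549.1655883789062, -169.97482299804688), (135.33761596679688, 75.8519058227539), 18.652969360351562)
```

View pics/w2.png

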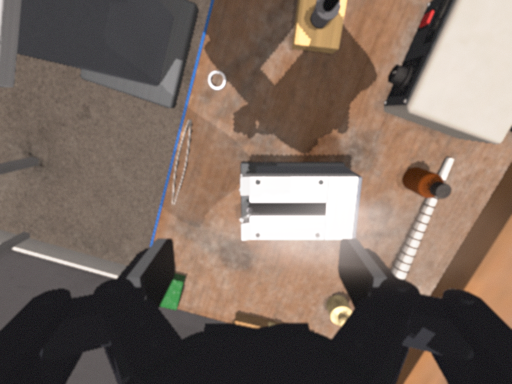

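The wrist view shows the stand clearly: cover at about (300,207), slot (dark) from (250,210) to (326,210), mouth on the left. Next I'll fit the slot edges and cover ends.

```bash
cat > m3.py <<'E'
from h import *
import sys
from scipy.optimize import minimize
def fit(W,lab):
    W=W.reshape(-1,3); W=W[np.hypot(W[:,0]-550,W[:,1]+170)<120]
    p=W[(W[:,2]>68)&(W[:,2]<79)]
    c,sz,a=cv2.minAreaRect(p[:,:2].astype(np.float32)); a=np.radians(a); c=np.array(c)
    for it in range(3):
        ex=np.array([np.cos(a),np.sin(a)]); ey=np.array([-ex[1],ex[0]])
        u=(p[:,:2]-c)@ex; v=(p[:,:2]-c)@ey
        rows=[]
        for b in np.arange(-40,25,3.):
            m=(u>=b)&(u<b+3); vv=v[m]
            L=vv[(vv<0)&(vv>-20)]; H=vv[(vv>0)&(vv<20)]
            if len(L)and len(H): rows.append((b+1.5,L.max(),H.min(),vv.min(),vv.max()))
        r=np.array(rows); k=np.polyfit(r[:,0],(r[:,1]+r[:,2])/2,1); ko=np.polyfit(r[:,0],(r[:,3]+r[:,4])/2,1)
        a+=np.arctan(k[0]); c=c+ey*k[1]
    m=abs(v)<6; end=u[m&(u>0)].min()
    print(lab,"yaw",np.degrees(a),"slot w",np.median(r[:,2]-r[:,1]),"outer w",np.median(r[:,4]-r[:,3]),"outer mid off",ko, "u range",np.percentile(u,[.3,99.7]),"slot end u",end)
    o=c+ex*(end-42.5); print("  line pt",c.round(2),"origin by slot end",o.round(1),"by rect", (c+ex*(np.percentile(u,99.7)-80)).round(1),"lips u",u[p[:,2]>75].min() if (p[:,2]>75).any() else None)
for n in("top","scene","w2"): fit(np.load(f"d_{n}.npz")["W"],n)
E
python3 m3.py
```

```text
top yaw 18.73099855715906 slot w 18.24230336288673 outer w 75.06860284590663 outer mid off [-0.00881532 -0.00415613] u range [-67.3455656   67.12686267] slot end u 29.981735858430117
  line pt [ 551.58 -170.83] origin by slot end [ 539.7 -174.9] by rect [ 539.4 -175. ] lips u -67.48935774952625
scene yaw 18.52119214456591 slot w 18.915850777621607 outer w 74.06417056188955 outer mid off [-0.0098434  -0.37033433] u range [-67.82371227  67.2656886 ] slot end u 30.23735870628719
  line pt [ 548.96 -170.71] origin by slot end [ 537.3 -174.6] by rect [ 536.9 -174.8] lips u -68.14731410256631
w2 yaw 18.505326344733525 slot w 17.462411549483676 outer w 74.99847215088495 outer mid off [0.00193994 0.21132062] u range [-67.40083038  67.00499876] slot end u 30.150608076676697
  line pt [ 549.2  -170.09] origin by slot end [ 537.5 -174. ] by rect [ 536.9 -174.2] lips u -66.2372605765882
```

Wrist estimate of the stand: origin (537.5,−174.2), yaw 18.5°. The sizes check out (slot about 17.5 mm wide, cover length about 135 mm, cover top 71.5). Flanged cartridge: (488.1,103.1), measured radius 22.0. I'll go and grasp with the jaws along the slide line.

Request:
jog_arm(steps=[[0, 0, 0, -1, 42, 0, 85], [0, 0, 0, -1, 42, 0, 85], [0, 0, 0, -1, 42, 0, 85], [0, 0, 0, -0.5, 43, 0, 85], [0, 0, 0, 0, 43, 0, 85], [0, 0, 0, 0, 41.6, 0, 85], [0, 0, 0, 0, 0, 0, 85], [0, 0, 0, 0, 0, 0, 85]])

```text
time_s: 3.1
tool_pos: [487.4, 104.1, 231.3]
eef_rot: [0.0, 0.987, 0.162, -0.0]
contact_force: [-1.0, -0.2, -0.2]
grip_width: 85.1
```

Request:
jog_arm(steps=[[0, 0, 0, 0, 0, -35, 85], [0, 0, 0, 0, 0, -35, 85], [0, 0, 0, 0, 0, -35, 85], [0, 0, 0, 0, 0, -30, 85], [0, 0, 0, 0, 0, -15, 85], [0, 0, 0, 0, 0, -7, 85], [0, 0, 0, 0, 0, 0, 85]])

```text
time_s: 3.8
tool_pos: [487.9, 101.9, 74.0]
eef_rot: [-0.0, 0.987, 0.16, -0.001]
contact_force: [0.1, 0.2, 0.5]
grip_width: 85.3
```

Request:
jog_arm(steps=[[0, 0, 0, 0, 1.5, 0, 60], [0, 0, 0, 0, 0, 0, 30], [0, 0, 0, 0, 0, 0, 8], [0, 0, 0, 0, 0, 0, 8], [0, 0, 0, 0, 0, 0, 8], [0, 0, 0, 0, 0, 0, 8], [0, 0, 0, 0, 0, 0, 8], [0, 0, 0, 0, 0, 0, 8]], squeeze=30)

```text
time_s: 4.6
tool_pos: [488.5, 103.9, 74.6]
eef_rot: [0.0, 0.987, 0.16, 0.0]
contact_force: [-1.2, 0.1, 5.4]
grip_width: 11.1
```

```bash
python3 - <<'E'
from h import *
for i in range(4):
    s=status.state(); print(s["time_s"],s["tool_pos"].round(2),s["contact_force"].round(2),s["torque"].round(3),s["grip_width"].round(2)); 
    f=grab("wrist")
W=cloud(f); p=W.reshape(-1,3); p=p[np.hypot(p[:,0]-488,p[:,1]-103)<27]
q=p[(p[:,2]>54)&(p[:,2]<63)]; print(len(q),cv2.minEnclosingCircle(q[:,:2].astype(np.float32)),np.median(q[:,2]))
cv2.imwrite("pics/w3.png",f["color"][:,:,::-1])
E
```

```text
Traceback (most recent call last):
AttributeError: 'float' object has no attribute 'round'
```

```bash
cat > st.py <<'E'
from h import *
a=[]
for i in range(4):
    s=status.state(); a.append(np.r_[s["tool_pos"],s["contact_force"],s["torque"],s["grip_width"]]); f=grab("wrist")
a=np.array(a); print(s["time_s"],"mean",a.mean(0).round(2),"sd",a.std(0).round(2))
E
python3 - <<'E'
from st import *
W=cloud(f); p=W.reshape(-1,3); p=p[np.hypot(p[:,0]-488,p[:,1]-103)<27]
q=p[(p[:,2]>54)&(p[:,2]<63)]; print(len(q),cv2.minEnclosingCircle(q[:,:2].astype(np.float32)),np.median(q[:,2]))
cv2.imwrite("pics/w3.png",f["color"][:,:,::-1])
E
```

```text
4.75 mean [ 4.8847e+02  1.0386e+02  7.4580e+01 -8.8000e-01 -1.5000e-01  5.3800e+00
 -4.0000e-02  1.7000e-01  4.0000e-02  1.0990e+01] sd [0.01 0.   0.01 0.32 0.28 0.57 0.01 0.03 0.01 0.11]
1831 ((487.8052062988281, 103.09441375732422), 21.821256637573242) 58.63173486992957
```

View pics/w3.png

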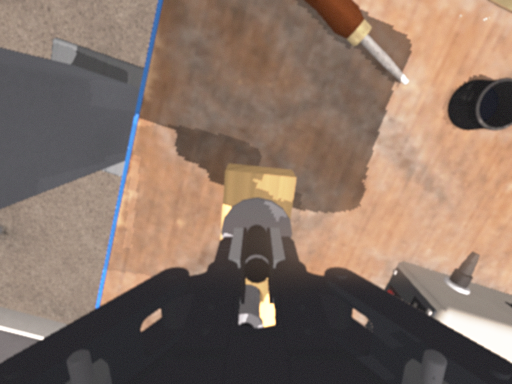

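The grasp is good: the stem is between the pads at about (257,240) and opening is about 11 mm. Next I'll lift straight out and carry it high to a point in front of the mouth.

Request:
jog_arm(steps=[[0, 0, 0, 0, 0, 5, 8], [0, 0, 0, 0, 0, 10, 8], [0, 0, 0, 0, 0, 15, 8], [0, 0, 0, 0, 0, 20, 8], [0, 0, 0, 0, 0, 25, 8], [0, 0, 0, 0, 0, 20, 8], [0, 0, 0, 0, 0, 10, 8], [0, 0, 0, 0, 0, 5, 8]])

```text
time_s: 5.6
tool_pos: [488.4, 103.8, 185.3]
eef_rot: [0.0, 0.987, 0.16, 0.001]
contact_force: [0.3, -0.8, -0.3]
grip_width: 11.4
```

Request:
jog_arm(steps=[[0, 0, 0, -2, -10, 0, 8], [0, 0, 0, -3, -20, 0, 8], [0, 0, 0, -5, -30, 0, 8], [0, 0, 0, -5, -30, 0, 8], [0, 0, 0, -5, -30, 0, 8], [0, 0, 0, -5, -30, 0, 8], [0, 0, 0, -5, -30, 0, 8], [0, 0, 0, -5, -30, 0, 8]])

```text
time_s: 6.4
tool_pos: [452.0, -107.7, 183.3]
eef_rot: [-0.0, 0.987, 0.16, -0.001]
contact_force: [0.8, 0.3, -1.2]
grip_width: 10.9
```

Request:
jog_arm(steps=[[0, 0, 0, -5, -30, 0, 8], [0, 0, 0, -5, -30, 0, 8], [0, 0, 0, -3, -20, -10, 8], [0, 0, 0, -2, -15, -20, 8], [0, 0, 0, 0, -6, -30, 8], [0, 0, 0, 0, 0, -20, 8], [0, 0, 0, 0, 0, -12, 8], [0, 0, 0, 0, 0, 0, 8]])

```text
time_s: 7.2
tool_pos: [437.0, -206.8, 90.6]
eef_rot: [-0.001, 0.987, 0.16, -0.001]
contact_force: [-0.1, -0.5, -0.1]
grip_width: 11.4
```

```bash
cat > look.py <<'E'
from st import *
from m3 import fit
import sys
W=cloud(f); T=a[-1,:3]; fit(W,"now")
ex=np.array([.9483,.3173]); ey=np.array([-ex[1],ex[0]])
p=W.reshape(-1,3); q=p[(np.hypot(p[:,0]-T[0],p[:,1]-T[1])<27)&(abs(p[:,2]-(T[2]-15))<5)]
c,r=cv2.minEnclosingCircle(q[:,:2].astype(np.float32)); print("flange",len(q),c,r,"top z",np.median(q[:,2]))
A=np.c_[q[:,:2]-c,np.ones(len(q))]; print("tilt plane",np.linalg.lstsq(A,q[:,2],rcond=None)[0].round(4))
d=np.array(c)-[537.5,-174.2]; print("flange in stand",d@ex,d@ey,"TCP in stand",(T[:2]-[537.5,-174.2])@ex,(T[:2]-[537.5,-174.2])@ey)
cv2.imwrite("pics/%s.png"%sys.argv[1],f["color"][:,:,::-1])
E
sed -i 's/^for n in("top","scene","w2").*/if __name__=="__main__": fit(np.load("d_w2.npz")["W"],"w2")/' m3.py; python3 look.py w4
```

```text
7.35 mean [ 4.3792e+02 -2.0711e+02  9.2000e+01 -2.2000e-01  2.7000e-01 -3.0000e-01
 -1.0000e-02 -1.0000e-02 -2.0000e-02  1.1120e+01] sd [0.59 0.2  0.89 0.54 0.52 0.15 0.04 0.03 0.03 0.2 ]
now yaw 18.460705934988034 slot w 16.9860765734275 outer w 75.73835727639106 outer mid off [-0.09972114  0.84268595] u range [-84.54614526  82.58579933] slot end u 61.68043088931431
  line pt [ 518.42 -180.73] origin by slot end [ 536.6 -174.7] by rect [ 520.9 -179.9] lips u -86.36627538353522
flange 1847 (437.95281982421875, -208.1406707763672) 21.79639434814453 top z 76.96499458837155
tilt plane [ 1.04000e-02 -3.47000e-02  7.73577e+01]
flange in stand -105.16996579803468 -0.5996178274536238 TCP in stand -104.30982027655138 -0.03880446849108151
```

View pics/w4.png

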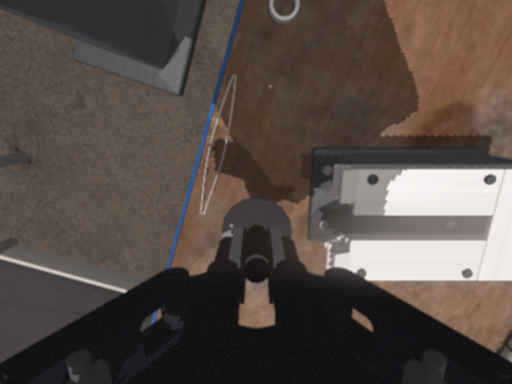

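The cartridge hangs in front of the mouth with its flange at (257,215), and the slot line is visible at about (400,222) to the right. I'll lower it to groove height, advance slightly, and remeasure once settled.

Request:
jog_arm(steps=[[0, 0, 0, 3, 1.5, -3, 8], [0, 0, 0, 6, 2, -4, 8], [0, 0, 0, 5, 1.7, -3, 8], [0, 0, 0, 0, 0, 0, 8], [0, 0, 0, 0, 0, 0, 8], [0, 0, 0, 0, 0, 0, 8]])

```text
time_s: 8.0
tool_pos: [452.2, -202.0, 82.3]
eef_rot: [-0.0, 0.987, 0.16, -0.0]
contact_force: [0.1, 0.5, -0.4]
grip_width: 11.3
```

```bash
cat >> look.py <<'E'
P=(p[:,:2]-[537.5,-174.2]); U=P@ex; V=P@ey
m=(abs(U)<60)&(abs(V)<34)&(abs(V)>11)&(abs(p[:,2]-72)<3.2)
print("cover plane",np.linalg.lstsq(np.c_[U[m],V[m],np.ones(m.sum())],p[m,2],rcond=None)[0].round(4))
P=q[:,:2]-c; print("flange plane",np.linalg.lstsq(np.c_[P@ex,P@ey,np.ones(len(q))],q[:,2],rcond=None)[0].round(4), "visible v",np.percentile(P@ey,[2,98]).round(1))
E
python3 look.py w5
```

```text
8.15 mean [ 4.5219e+02 -2.0201e+02  8.2340e+01  2.0000e-02  1.0000e-02 -4.1000e-01
 -0.0000e+00  0.0000e+00 -1.0000e-02  1.1060e+01] sd [0.02 0.03 0.03 0.18 0.33 0.43 0.02 0.02 0.01 0.17]
now yaw 18.251002311878533 slot w 16.657220960958362 outer w 68.98109667895393 outer mid off [-0.16335623  2.48264476] u range [-78.85940904  81.02623043] slot end u 54.683234189509555
  line pt [ 525.18 -178.59] origin by slot end [ 536.8 -174.8] by rect [ 526.2 -178.3] lips u -82.84545484395659
flange 1848 (451.51177978515625, -202.6903076171875) 21.740373611450195 top z 66.3942649003864
tilt plane [ 1.19000e-02 -3.71000e-02  6.68004e+01]
flange in stand -90.58260383666993 0.2667035607910049 TCP in stand -89.71327118633867 0.6612364187584693
cover plane [-5.00000e-03  3.10000e-03  7.17282e+01]
flange plane [-5.00000e-04 -3.90000e-02  6.68004e+01] visible v [-2.  20.2]
```

```bash
python3 - <<'E'
from h import *
ex=np.array([.9483,.3173]); ey=np.array([-ex[1],ex[0]])
def pl(W,c,z,lab):
    p=W.reshape(-1,3); P=p[:,:2]-c; r=np.hypot(*P.T)
    m=(r<21)&(r>8)&(abs(p[:,2]-z)<3)
    for k,mm in(("all",m),("v>0",m&(P@ey>0))):
        print(lab,k,mm.sum(),np.linalg.lstsq(np.c_[P[mm]@ex,P[mm]@ey,np.ones(mm.sum())],p[mm,2],rcond=None)[0].round(4))
pl(np.load("d_w1.npz")["W"],[488.1,103.1],58.6,"w1")
pl(np.load("d_top.npz")["W"],[488.5,101.5],59.3,"top")
f=grab("wrist"); W=cloud(f)
pl(W,[451.5,-202.7],66.6,"now"); 
f=grab("top"); W=cloud(f); p=W.reshape(-1,3); q=p[(np.hypot(p[:,0]-451.5,p[:,1]+203)<26)&(p[:,2]>62)&(p[:,2]<71)]
print(len(q),np.median(q,0) if len(q) else 0)
if len(q): pl(W,[451.5,-203.5],67,"top now")
E
```

```text
w1 all 759 [ 9.00000e-04 -7.00000e-04  5.85693e+01]
w1 v>0 447 [1.80000e-03 1.76000e-02 5.83636e+01]
top all 270 [-5.70000e-03  6.30000e-03  5.93428e+01]
top v>0 121 [6.40000e-03 2.10000e-02 5.91871e+01]
now all 1544 [-1.10000e-03 -9.50000e-03  6.64143e+01]
now v>0 1448 [-1.10000e-03 -1.19000e-02  6.64448e+01]
0 0
```

With the stem points excluded, the flange is level to about 0.01 rad and its height is right (mid about 64.8). It sits about 0.5 mm towards +y, so I'll correct that and enter the lips.

Request:
jog_arm(steps=[[0, 0, 0, 0.14, -0.43, 0, 8], [0, 0, 0, 2.85, 0.95, 0, 8], [0, 0, 0, 2.85, 0.95, 0, 8], [0, 0, 0, 2.85, 0.95, 0, 8], [0, 0, 0, 1.9, 0.63, 0, 8], [0, 0, 0, 1.9, 0.63, 0, 8], [0, 0, 0, 1.9, 0.63, 0, 8], [0, 0, 0, 0, 0, 0, 8]])

```text
time_s: 9.1
tool_pos: [466.8, -197.6, 82.3]
eef_rot: [0.0, 0.987, 0.16, 0.0]
contact_force: [-0.1, -0.4, -1.0]
grip_width: 11.1
```

Request:
jog_arm(steps=[[0, 0, 0, 1.9, 0.63, 0, 8], [0, 0, 0, 1.9, 0.63, 0, 8], [0, 0, 0, 1.9, 0.63, 0, 8], [0, 0, 0, 1.9, 0.63, 0, 8], [0, 0, 0, 1.9, 0.63, 0, 8], [0, 0, 0, 0, 0, 0, 8]])

```text
time_s: 9.7
tool_pos: [476.4, -194.4, 82.3]
eef_rot: [0.0, 0.987, 0.16, 0.0]
contact_force: [-0.3, -0.7, -0.7]
grip_width: 10.8
```

Request:
jog_arm(steps=[[0, 0, 0, 1.9, 0.63, 0, 8], [0, 0, 0, 1.9, 0.63, 0, 8], [0, 0, 0, 1.9, 0.63, 0, 8], [0, 0, 0, 1.9, 0.63, 0, 8], [0, 0, 0, 1.9, 0.63, 0, 8], [0, 0, 0, 0, 0, 0, 8]])

```text
time_s: 10.3
tool_pos: [485.9, -191.3, 82.3]
eef_rot: [0.0, 0.987, 0.16, 0.0]
contact_force: [-0.3, -0.4, -1.8]
grip_width: 10.9
```

Request:
jog_arm(steps=[[0, 0, 0, 1.9, 0.63, 0, 8], [0, 0, 0, 1.9, 0.63, 0, 8], [0, 0, 0, 1.9, 0.63, 0, 8], [0, 0, 0, 0, 0, 0, 8]])

```text
time_s: 10.7
tool_pos: [491.6, -189.4, 82.3]
eef_rot: [0.0, 0.987, 0.16, 0.0]
contact_force: [-0.3, -1.5, -0.7]
grip_width: 11.1
```

```bash
python3 look.py w6
```

```text
10.85 mean [ 4.9142e+02 -1.8942e+02  8.2270e+01  7.0000e-02 -4.7000e-01 -6.6000e-01
 -1.0000e-02  1.0000e-02 -1.0000e-02  1.0820e+01] sd [0.12 0.01 0.01 0.47 0.66 0.44 0.01 0.03 0.02 0.17]
now yaw 18.389852772944426 slot w 16.92914803781263 outer w 64.01076684506567 outer mid off [-0.15076757  4.28320645] u range [-67.56461183  66.65569336] slot end u 29.39046566165805
  line pt [ 549.74 -170.27] origin by slot end [ 537.3 -174.4] by rect [ 537.1 -174.5] lips u -67.72249750630117
flange 1982 (493.1956481933594, -186.85267639160156) 25.518535614013672 top z 66.90967992494079
tilt plane [5.04000e-02 1.91600e-01 6.70628e+01]
flange in stand -46.02851103729249 2.0592378060912995 TCP in stand -48.65166773803675 0.20567411158264043
cover plane [-5.7000e-03  1.9000e-03  7.1763e+01]
flange plane [ 0.1086  0.1657 67.0628] visible v [-5.  22.7]
```

View pics/w6.png

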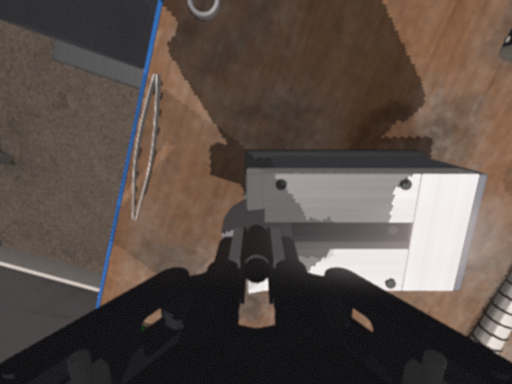

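The flange's front half is under the lips and cover, around (245,210), in line with the slot and with no side force. Continuing in.

Request:
jog_arm(steps=[[0, 0, 0, 1.4, 0.47, 0, 8], [0, 0, 0, 1.4, 0.47, 0, 8], [0, 0, 0, 1.4, 0.47, 0, 8], [0, 0, 0, 1.4, 0.47, 0, 8], [0, 0, 0, 1.4, 0.47, 0, 8], [0, 0, 0, 1.4, 0.47, 0, 8], [0, 0, 0, 1.4, 0.47, 0, 8], [0, 0, 0, 0, 0, 0, 8]])

```text
time_s: 11.7
tool_pos: [501.3, -186.2, 82.3]
eef_rot: [0.0, 0.987, 0.16, 0.0]
contact_force: [0.0, 0.3, -0.4]
grip_width: 10.9
```

Request:
jog_arm(steps=[[0, 0, 0, 1.4, 0.47, 0, 8], [0, 0, 0, 1.4, 0.47, 0, 8], [0, 0, 0, 1.4, 0.47, 0, 8], [0, 0, 0, 1.4, 0.47, 0, 8], [0, 0, 0, 1.4, 0.47, 0, 8], [0, 0, 0, 1.4, 0.47, 0, 8], [0, 0, 0, 1.4, 0.47, 0, 8], [0, 0, 0, 0, 0, 0, 8]])

```text
time_s: 12.5
tool_pos: [511.1, -182.9, 82.3]
eef_rot: [0.0, 0.987, 0.16, 0.0]
contact_force: [-0.0, 0.9, -0.5]
grip_width: 11.1
```

Request:
jog_arm(steps=[[0, 0, 0, 0.95, 0.32, 0, 8], [0, 0, 0, 0.95, 0.32, 0, 8], [0, 0, 0, 0.95, 0.32, 0, 8], [0, 0, 0, 0.95, 0.32, 0, 8], [0, 0, 0, 0.95, 0.32, 0, 8], [0, 0, 0, 0.95, 0.32, 0, 8], [0, 0, 0, 0, 0, 0, 8]])

```text
time_s: 13.2
tool_pos: [516.8, -181.0, 82.3]
eef_rot: [0.0, 0.987, 0.16, 0.0]
contact_force: [-0.2, -0.2, -0.8]
grip_width: 11.2
```

Request:
jog_arm(steps=[[0, 0, 0, 0.27, 0.09, 0, 8], [0, 0, 0, 0.27, 0.09, 0, 8], [0, 0, 0, 0.27, 0.09, 0, 8], [0, 0, 0, 0.27, 0.09, 0, 8], [0, 0, 0, 0.27, 0.09, 0, 8], [0, 0, 0, 0.27, 0.09, 0, 8], [0, 0, 0, 0.27, 0.09, 0, 8], [0, 0, 0, 0, 0, 0, 8]])

```text
time_s: 14.0
tool_pos: [518.6, -180.3, 82.3]
eef_rot: [-0.0, 0.987, 0.16, -0.0]
contact_force: [-0.4, -0.4, -1.0]
grip_width: 10.8
```

Request:
jog_arm(steps=[[0, 0, 0, 0.27, 0.09, 0, 8], [0, 0, 0, 0.27, 0.09, 0, 8], [0, 0, 0, 0.27, 0.09, 0, 8], [0, 0, 0, 0.27, 0.09, 0, 8], [0, 0, 0, 0.27, 0.09, 0, 8], [0, 0, 0, 0.27, 0.09, 0, 8], [0, 0, 0, 0.27, 0.09, 0, 8], [0, 0, 0, 0, 0, 0, 8]])

```text
time_s: 14.8
tool_pos: [520.5, -179.7, 82.3]
eef_rot: [0.0, 0.987, 0.16, -0.0]
contact_force: [-0.0, 0.0, -0.2]
grip_width: 10.5
```

Request:
jog_arm(steps=[[0, 0, 0, 0.27, 0.09, 0, 8], [0, 0, 0, 0.27, 0.09, 0, 8], [0, 0, 0, 0.27, 0.09, 0, 8], [0, 0, 0, 0.27, 0.09, 0, 8], [0, 0, 0, 0.27, 0.09, 0, 8], [0, 0, 0, 0.27, 0.09, 0, 8], [0, 0, 0, 0.27, 0.09, 0, 8], [0, 0, 0, 0, 0, 0, 8]])

```text
time_s: 15.6
tool_pos: [522.1, -179.0, 82.2]
eef_rot: [-0.0, 0.987, 0.16, -0.0]
contact_force: [-1.5, -1.2, 0.1]
grip_width: 10.9
```

Request:
jog_arm(steps=[[0, 0, 0, 0.19, 0.06, 0, 8], [0, 0, 0, 0.19, 0.06, 0, 8], [0, 0, 0, 0.19, 0.06, 0, 8], [0, 0, 0, 0.19, 0.06, 0, 8], [0, 0, 0, 0, 0, 0, 8]])

```text
time_s: 16.1
tool_pos: [522.8, -178.8, 82.2]
eef_rot: [-0.0, 0.987, 0.16, -0.0]
contact_force: [-4.9, -1.9, -0.0]
grip_width: 10.5
```

Request:
jog_arm(steps=[[0, 0, 0, 0, 0, 0, 8], [0, 0, 0, 0, 0, 0, 8], [0, 0, 0, 0.19, 0.06, 0, 8], [0, 0, 0, 0.19, 0.06, 0, 8], [0, 0, 0, 0, 0, 0, 8], [0, 0, 0, 0, 0, 0, 8]])

```text
time_s: 16.7
tool_pos: [523.3, -178.7, 82.2]
eef_rot: [-0.0, 0.987, 0.16, -0.0]
contact_force: [-4.0, -2.2, 0.3]
grip_width: 10.8
```

```bash
python3 st.py
```

```text
16.85 mean [ 5.2333e+02 -1.7869e+02  8.2240e+01 -4.6600e+00 -1.3300e+00  2.8000e-01
 -2.8000e-01  9.5000e-01 -4.0000e-02  1.0990e+01] sd [0.01 0.01 0.01 0.46 0.92 0.24 0.05 0.   0.01 0.18]
```

Request:
jog_arm(steps=[[0, 0, 0, 0.19, 0.06, 0, 8], [0, 0, 0, 0.19, 0.06, 0, 8], [0, 0, 0, 0.09, 0.03, 0, 8], [0, 0, 0, 0, 0, 0, 8], [0, 0, 0, 0, 0, 0, 8]])

```text
time_s: 17.4
tool_pos: [523.7, -178.6, 82.2]
eef_rot: [-0.0, 0.987, 0.16, -0.0]
contact_force: [-5.7, -0.9, 0.1]
grip_width: 11.2
```

```bash
python3 st.py
```

```text
17.55 mean [ 5.2371e+02 -1.7856e+02  8.2220e+01 -5.3000e+00 -1.5200e+00  1.8000e-01
 -3.0000e-01  1.0200e+00 -5.0000e-02  1.0850e+01] sd [0.01 0.01 0.01 0.32 0.38 0.79 0.01 0.04 0.01 0.25]
```

The force rose by about 0.67 N over 0.4 mm, which matches the stop's spring rate of 1.5 N/mm, so this is the stop, compressed about 1 mm at 5.5 N. I'll ease off most of the compression, set the flange down, and open gently.

Request:
jog_arm(steps=[[0, 0, 0, -0.19, -0.06, -0.2, 8], [0, 0, 0, -0.19, -0.06, -0.2, 8], [0, 0, 0, -0.19, -0.06, 0, 8], [0, 0, 0, 0, 0, 0, 8]])

```text
time_s: 18.0
tool_pos: [523.4, -178.7, 82.0]
eef_rot: [0.0, 0.987, 0.16, -0.0]
contact_force: [-5.6, -1.8, 0.8]
grip_width: 11.1
```

Request:
jog_arm(steps=[[0, 0, 0, 0, 0, 0, 12], [0, 0, 0, 0, 0, 0, 14], [0, 0, 0, 0, 0, 0, 16], [0, 0, 0, 0, 0, 0, 20], [0, 0, 0, 0, 0, 0, 26], [0, 0, 0, 0, 0, 0, 32], [0, 0, 0, 0, 0, 0, 36], [0, 0, 0, 0, 0, 0, 36]])

```text
time_s: 18.8
tool_pos: [523.4, -178.8, 81.9]
eef_rot: [0.0, 0.987, 0.16, 0.0]
contact_force: [1.1, 0.7, -0.7]
grip_width: 35.6
```

```bash
python3 st.py
```

```text
18.95 mean [ 5.2339e+02 -1.7876e+02  8.1890e+01  4.9000e-01  4.0000e-01 -5.0000e-02
 -1.0000e-02 -0.0000e+00  1.0000e-02  3.5920e+01] sd [0.02 0.01 0.01 0.38 0.28 0.54 0.02 0.03 0.02 0.23]
```

Request:
jog_arm(steps=[[0, 0, 0, 0, 0, 10, 36], [0, 0, 0, 0, 0, 20, 36], [0, 0, 0, 0, 0, 30, 36], [0, 0, 0, 0, 0, 30, 60], [0, 0, 0, 0, 0, 30, 85], [0, 0, 0, -15, 10, 20, 85], [0, 0, 0, -15, 10, 10, 85], [0, 0, 0, 0, 0, 0, 85]])

```text
time_s: 19.8
tool_pos: [492.9, -158.2, 234.1]
eef_rot: [0.001, 0.987, 0.16, 0.001]
contact_force: [0.4, -0.8, 0.1]
grip_width: 84.6
```

```bash
python3 - <<'E'
from st import *
from m3 import fit
f=grab("wrist"); W=cloud(f); p=W.reshape(-1,3); ex=np.array([.9483,.3173]); ey=np.array([-ex[1],ex[0]])
fit(W,"end")
P=p[:,:2]-[537.5,-174.2]; U=P@ex;V=P@ey
for lo,hi in((104,114),(98,104),(90,98),(82,90)):
    m=(U>-40)&(U<10)&(abs(V)<20)&(p[:,2]>lo)&(p[:,2]<hi); print(lo,m.sum(), (U[m].mean().round(2),U[m].min().round(1),U[m].max().round(1),V[m].mean().round(2),V[m].min().round(1),V[m].max().round(1),np.median(p[m,2]).round(1)) if m.any() else "")
t=grab("top"); s=grab("scene")
cv2.imwrite("pics/z.png",np.hstack([cv2.resize(f["color"][100:290,150:400,::-1],(395,300)),cv2.resize(s["color"][150:290,180:365,::-1],(395,300))]))
E
```

```text
19.95 mean [ 4.9341e+02 -1.5868e+02  2.3279e+02  6.0000e-02 -1.4000e-01  1.2000e-01
  1.0000e-02 -4.0000e-02  3.0000e-02  8.5010e+01] sd [0.31 0.3  0.87 0.31 0.42 0.12 0.02 0.02 0.02 0.22]
end yaw 24.220999854640596 slot w 16.807917139102983 outer w 75.35546460406687 outer mid off [-0.10150303  1.45703354] u range [-68.54929174  68.18262707] slot end u 29.601608580458432
  line pt [ 549.92 -171.21] origin by slot end [ 538.2 -176.5] by rect [ 539.1 -176. ] lips u -68.58852286414765
104 123 (np.float64(-17.35), np.float64(-22.9), np.float64(-11.7), np.float64(0.43), np.float64(-5.8), np.float64(5.7), np.float64(109.1))
98 19 (np.float64(-18.12), np.float64(-22.6), np.float64(-12.2), np.float64(4.0), np.float64(1.4), np.float64(5.1), np.float64(100.2))
90 25 (np.float64(-17.52), np.float64(-22.5), np.float64(-11.4), np.float64(4.18), np.float64(0.6), np.float64(5.4), np.float64(93.8))
82 27 (np.float64(-18.76), np.float64(-23.1), np.float64(-12.2), np.float64(3.77), np.float64(-0.8), np.float64(5.6), np.float64(86.0))
```

View pics/z.png

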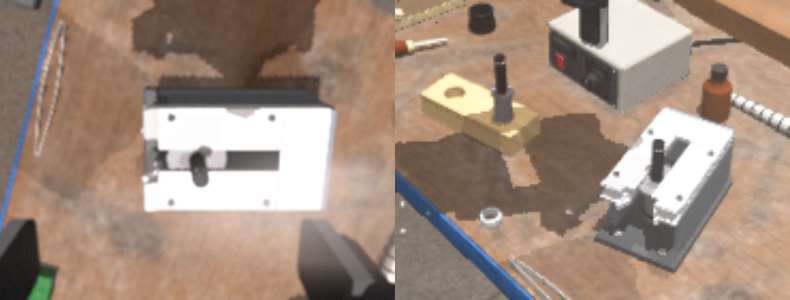

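The picture shows the cartridge standing upright in the slot, stem at about (200,165) left and (657,160) right, with the plain tube still in the rack. One settled measurement will compare its resting place with the point of first touch.

Request:
jog_arm(steps=[[0, 0, 0, 0, 0, 0, 85], [0, 0, 0, 0, 0, 0, 85], [0, 0, 0, 0, 0, 0, 85]])

```text
time_s: 20.45
tool_pos: [493.4, -158.8, 231.8]
eef_rot: [-0.0, 0.987, 0.16, -0.0]
contact_force: [-0.4, -0.1, -0.3]
grip_width: 85.3
```

```bash
python3 - <<'E'
from st import *
ex=np.array([.9483,.3173]); ey=np.array([-ex[1],ex[0]])
for n in range(3):
    W=cloud(f); p=W.reshape(-1,3); P=p[:,:2]-[537.5,-174.2]; U=P@ex;V=P@ey
    m=(U>-40)&(U<10)&(abs(V)<12)&(p[:,2]>106)&(p[:,2]<113)
    (c,r)=cv2.minEnclosingCircle(np.c_[U,V][m].astype(np.float32))
    e=(abs(V)<5)&(abs(p[:,2]-72)<3)&(U>20)
    print("stem",m.sum(),U[m].mean(),V[m].mean(),c,r,"z",np.median(p[m,2]),"slot end",U[e].min())
    f=grab("wrist")
E
```

```text
20.6 mean [ 4.9338e+02 -1.5878e+02  2.3183e+02 -1.0000e-01  2.3000e-01  1.4000e-01
 -0.0000e+00  0.0000e+00  1.0000e-02  8.4990e+01] sd [0.01 0.02 0.04 0.3  0.18 0.42 0.03 0.02 0.01 0.18]
stem 106 -17.263968754542965 0.08611972607777851 (-17.255170822143555, -0.22178727388381958) 5.882335662841797 z 109.58942253901824 slot end 42.47107370410737
stem 108 -17.325508996448633 0.02814731912676256 (-17.360639572143555, -0.4500997066497803) 5.994908809661865 z 109.36004882103677 slot end 42.34353713017147
stem 111 -17.272814330089638 0.1434693279374842 (-17.162635803222656, -0.3496963083744049) 5.937483787536621 z 109.35272469373223 slot end 42.64460121000121
```

The stem rests at stand x = −17.25. First touch was at TCP x ≈ −16.2, which with the −0.9 mm grip offset gives −17.1, so the two agree. The height reads 109.4, against 110 for seated. Handing in.

```bash
python3 -c "
from workcell import ctrl; print(ctrl.close_job())"
```

```text
the job is handed in; nothing more can be done
None
```

The flanged cartridge is in the dispensing stand, flange in the groove under the cover, standing free at the sprung stop. I handed the job in at about 21 s.

- **Stop:** I felt it with the flange at about stand x = −17 mm. The force rose about 0.67 N over 0.4 mm, close to the stop's own spring rate. The highest push I read was about 6 N, against the 12 N limit.
- **Final position:** after release the cartridge rests at stand x ≈ −17.3 mm, within about 0.2 mm of where it first touched. Side offset is under 0.5 mm, the stem looks upright, and its top reads 109.4 mm against 110 mm for seated. The gripper was clear, with forces near zero.
- **Plain tube:** the last scene picture shows it still in the rack. I made no other contacts that I know of.
- **Disagreements:** the overhead camera put the stand 1.5 to 2.5 mm away from the wrist camera's position, so I used the wrist camera. Right after I eased back 0.6 mm, the force still read about 5.7 N rather than dropping. It was gone once the gripper opened. One stand-yaw fit with the cartridge in place gave 24°, because the stem disturbed it, so I ignored it.

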